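# Nest a bur block in the corner of the drill stand and hold it for drilling

## Robot

A 6-joint arm with a two-finger parallel gripper is mounted at the origin on the work surface. World frame = base frame: x ahead of the robot, y to its left, z up, the work surface at z = 0. Lengths are in m, angles in degrees, forces in N, time in s.
With the tool pointing down it reaches from about 0.4 to 0.825 m from the base axis. Payload 7 kg.
Tool frame: the origin (TCP) lies midway between the tips of the shut fingers; the grasp point (between the pads) lies 19 mm behind it (ctrl.grasp_offset is the distance from the TCP to the grasp point, in m); z points along the fingers, x is the direction in which the jaws open and shut, and the axes are right-handed (so a half turn about z gives the same grasp; the last joint's range is limited). The gripper opens to 88 mm and grips with 3 to 60 N. Pads are 19 mm wide; open, the fingers measure 130 mm over their backs; the gripper's body (78 mm by 193 mm) begins 47 mm behind the grasp point.
Start: joints at [84.001, 20.546, 0.682, 0, -70.136, -16.507], TCP at [0.258, 0.624, 0.227] pointing down, gripper open.
Joint ranges: [-176.03, 176.03], [-82.01, 121.73], [-58.28, 71.71], [-173.87, 95.51], [-174.79, -0.11], [-173.66, 173.66]. Speed limits (degrees/s): [136.94, 136.94, 172.46, 180, 180, 180].

## Interface

Orientations are given as [roll, pitch, yaw] about the fixed x, y, z axes, in that order (R = Rz(yaw) Ry(pitch) Rx(roll)).
In Python, from plant import sensors, snapshot, order, ctrl gives the robot as it stands.
- The arm moves only by the tool send_rows, never from a script. Its argument "commands" is a list of rows, each a list of 3 entries, a list of its own where there are three numbers: the closure, from 0 (fully open) to 1 (shut), then the shift along the world's x, y, z in units of 0.25 m (1.0 is 0.25 m), then the turn, a rotation vector about the world's x, y, z in units of 360 degrees (1.0 is 360 degrees). In form: [[hand, [x, y, z], [ax, ay, az]], ...]. A call has 1 to 12 rows; each row shifts and turns the pose as measured when the row begins; what a row does not reach is not made up. A row lasts 1/10 s, in which the tool goes at most 50 mm and 8.59 degrees, less where a joint would pass 70% of its speed; a pose out of reach is approached as far as the arm can. A call with a number of a shift or a turn outside -1 to 1 is refused whole. A call with a gripper value outside its range is refused whole. The fingers move at their own pace and stop on an object; the grip force is fixed at half the most. Time passes only in rows, so rows that do not move let the fingers close. It gives the time, the measured TCP pose, the force and the opening at its end, in the units of the state.
- sensors.get_obs(): the state, without advancing time (a new reading comes with each control period).
- snapshot(name): name is "side" or "top"; returns a dict with "color" (480x640x3 uint8, blue, green, red), "z_map" (480x640 float32, m along the optical axis (not along the pixel's ray), 0 where there is no reading), "mtx" (3x3 intrinsics, pixels), "xyz" and "attitude" of the camera in the world. Camera axes: x right, y down, z forward; pixel columns grow to the right and rows downward; lengths in m; the calibration is good to about 2 mm. A picture is of the moment at which its call begins.
- order.close_job(): hands the job in, once; it reports no verdict.
The state is a dict: "clock": time; "joint_pos": joint angles; "qvel": joint speeds; "tau": joint torques, N m; "tool_pos": TCP position; "orientation": TCP orientation; "force": force on the tool from outside, world axes, zero at the start; "moment": the same for the moment, N m; "opening": finger opening in m.
Only numpy, scipy, OpenCV 4.12 (cv2) and the standard library are available. Lean on these libraries where they do the work, as an engineer would, in place of code of your own. Each camera call takes 0.05 s, during which the arm holds its last target.

## Task

The long wooden bur block on the glass slab gets its next hole at the pencilled cross, and the two steel bars bolted to the drill stand's plate are already set so that the cross comes under the drill bit when the block sits in their corner, cross end foremost. Lay the block flat on the plate short of the bit, then slide it under the bit into the corner until it lies flush against both bars at once, and finish still holding it there, pressed firmly against both. Do not touch the drill bit, and leave everything else on the bench where it is.

Things in the scene. Friction and masses are not known exactly. Their poses are not given: they have to be found in the camera images.
- bur_block: The work: a loose beech bar, 130 (x) x 44 (y) x 36 mm high, about 0.15 kg, lying on the glass slab (slab 6 mm thick, its top 6 mm above the bench). Its top has ten dark 4 mm holes in two rows over the -x half and a pencilled cross near the bare +x end. Origin: centre of its underside; x along its length towards the cross end, z up.
- mark (a point): The pencilled cross (lines 16 mm long) on the top face of the long block: 42 mm from its centre towards the bare end, on its middle line, so 23 mm from that end.
- stand: Small drill stand fixed to the bench. Smooth steel plate 260 (x) x 200 (y) x 18 mm, on which wood slides easily; origin at the centre of its underside, plate top z = 18 mm; -x edge towards the robot. Two low bars on it form a corner open to -x and +y: block end against the bar at +x, long side against the bar at -y; the block's x then points along the stand's +x, its centre at x = -2, y = 0 mm.
- handpiece (a point): Lower end of the upright handpiece that holds the bit, 95 mm above the plate at x = 40, y = 0 mm of the stand. It is 12 to 17 mm across for its first 20 mm, 25 mm from 55 mm up, 42 mm at its clamp ring 98 to 132 mm up, and 160 mm tall. An arm at the ring leads to a 24 mm column, 300 mm tall, at x = 103, y = -68 mm of the stand. The front and +y side are open.
- side_bar: Smooth steel flat bar on the plate along the stand's x, 125 x 20 x 12 mm high; origin at the centre of its underside on the plate. The block goes against its +y face (10 mm from the origin). It runs along almost the whole side of the nested block, so fingers that straddle the block must stay more than 12 mm above the plate there.
- end_bar: Steel flat bar on the plate across the end, 20 (x) x 44 (y) x 12 mm high; origin at the centre of its underside on the plate. The block's cross end goes against its -x face (10 mm from the origin).
- bit: The fixed drill bit, 3 mm thick, hanging point down under the handpiece; it does not turn and must not be touched. Origin at its point.
- bit_tip (a point): The point of the drill bit, 48 mm above the plate, that is 12 mm above the top of the block when it lies on the plate.
- full_block: Bystander: a short beech bur block, 80 x 44 x 30 mm with steel burs standing up to 26 mm above it, on the glass slab; it may be at either of the two places on the slab. Origin: centre of its underside, x along its length.
- liquid: Bystander: glass bottle, 38 mm across, 70 mm high, near the far edge of the slab. Origin: centre of its underside.
- jar: Bystander: white jar, 42 mm across, 46 mm high, near the far edge of the slab. Origin: centre of its underside.
- cast: Bystander: plaster dental cast, 52 x 64 x 29 mm, on the bench to the left of the slab. Origin: centre of its underside.
- key: Bystander: T-shaped steel chuck key, 45 x 46 x 11 mm, lying on the stand's plate on its +y side. Origin: centre of its underside.
- wax_knife: Bystander: wax knife, 160 x 11 x 9 mm, lying on the near left part of the slab. Origin on its underside near the middle, x along it
- brush: Bystander: thin brush, 150 x 7 mm, lying on the bench to the right. Origin on its underside near the middle, x along it
- dappen: Bystander: small ceramic bowl, 48 mm across, 30 mm high, on the bench to the right. Origin: centre of its underside.
Not all that is in view belongs to the job. Leave any blue look-alike of the bur_block alone.

How it is judged (in metres and radians):
On the way:
1. the long block lies flat on the drill plate, its cross still more than 10 mm short of the bit (z of bur_block in the frame of stand between 0.016 and 0.0205 m and angle between bur_block's own z axis and vertical below 0.04 rad and horizontal distance between mark and bit_tip between 0.01 and 0.14 m and contact force between bur_block and stand above 0.1 N), for 0.1 s.
At the end, for the whole second after the job is handed in: The long block lies flat on the plate (2 mm, 0.04 rad), square to the stand within 0.035 rad, its cross within 3 mm of straight under the bit, at rest, and the fingers press it with over 2 N against the side bar and over 2 N against the end bar through the last second (z of bur_block in the frame of stand between 0.016 and 0.0205 m and angle between bur_block's own z axis and vertical below 0.04 rad and horizontal distance between mark and bit_tip below 0.003 m and angle between the x axis of bur_block and the x axis of stand, either way round below 0.035 rad and contact force between bur_block and side_bar above 2 N and contact force between bur_block and end_bar above 2 N and contact force between the fingers and bur_block above 2 N and linear speed of bur_block below 0.01 m/s); the arm keeps its last pose, push and grip.
It fails at once if the drill bit is touched (contact force between bit and anything else above 0.3 N).
It fails at once if another thing on the bench is disturbed (moved more than 20 mm) (distance of any of full_block, liquid, jar, cast, key, wax_knife, brush, dappen from where it was at the start of the episode above 0.02 m).
It also fails if it takes over 51 s, if anything falls off the work surface, if the arm or the gripper's body presses on something with over 40 N, if the wrist force passes 120 N, or if a joint passes its speed limit or range.

## Working session

There is one attempt and no reset: what is moved stays moved. The work goes in short steps, Python scripts to look and compute and a tool call to move; the robot and the scene stay as the last step left them, time stands still between calls to the robot, and variables do not carry over. Pictures are saved under pics/ and viewed, and the job is handed in when it is done.

Besides the shell and the picture viewer there is one more tool, called after ">>>" by a JSON object that holds its "fn" and its "kwargs", one argument or row to a line. send_rows: Moves the arm, as the interface text tells. Its arguments: {"type":"object","properties":{"commands":{"type":"array","items":{"type":"array"}}},"required":["commands"]}

```bash
mkdir -p pics
cat > h.py <<'E'
import numpy as np,cv2
from plant import sensors,snapshot,order,ctrl
def save(n,img): cv2.imwrite('pics/'+n+'.png',img)
E
python3 - <<'E'
from h import *
import pickle
o=sensors.get_obs();print(o)
for n in("top","side"):
    s=snapshot(n);pickle.dump(s,open(n+'0.pkl','wb'));save(n+'0',s['color']);print(n,s['mtx'],s['xyz'],s['attitude'])
print([a for a in dir(ctrl) if a[0]!='_'],ctrl.grasp_offset)
E
```

```text
{'clock': 0.0, 'joint_pos': array([ 8.40020885e+01,  2.05891885e+01,  6.33522732e-01, -2.07370385e-02,
       -7.01355901e+01, -1.65069502e+01]), 'qvel': array([-0.00024088, -0.06400856,  0.02102887, -0.06950139,  0.11589265,
        0.00873426]), 'tau': array([ 6.78605484e-04, -5.82716274e+01,  2.93046534e+01,  6.99741036e+00,
        6.82981830e-03, -1.65499409e-04]), 'tool_pos': array([0.25819715, 0.62313155, 0.2256442 ]), 'orientation': array([-1.79992760e+02, -9.30342255e-02, -1.12511929e+02]), 'force': array([0.16185446, 0.2418105 , 0.57581471]), 'moment': array([ 0.00743609, -0.00592666,  0.01646873]), 'opening': 0.08752217242050177}
top [[561.81371936   0.         321.54255707]
 [  0.         561.81371936 234.80015823]
 [  0.           0.           1.        ]] [0.2928966  0.03569604 1.47973321] [-171.5824341    -0.77835666  -90.45591852]
side [[442.99609663   0.         321.40609276]
 [  0.         442.99609663 233.7437566 ]
 [  0.           0.           1.        ]] [0.29838272 0.64868549 0.82392859] [-137.49398052   -0.49930502 -161.93293084]
['PlanningError', 'grasp_offset'] 0.0188
```

View pics/top0.png

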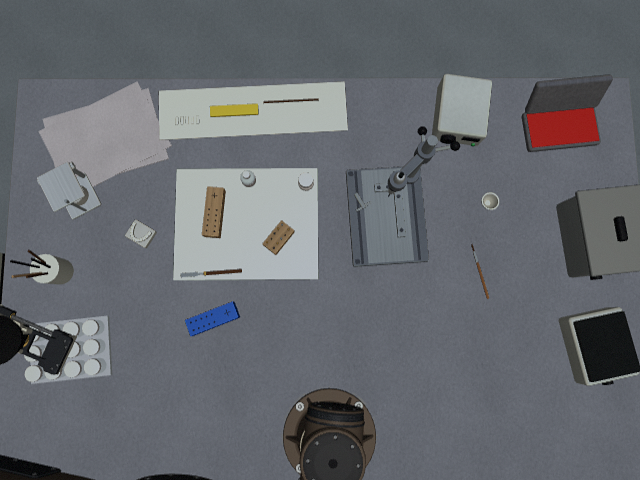

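View pics/side0.png

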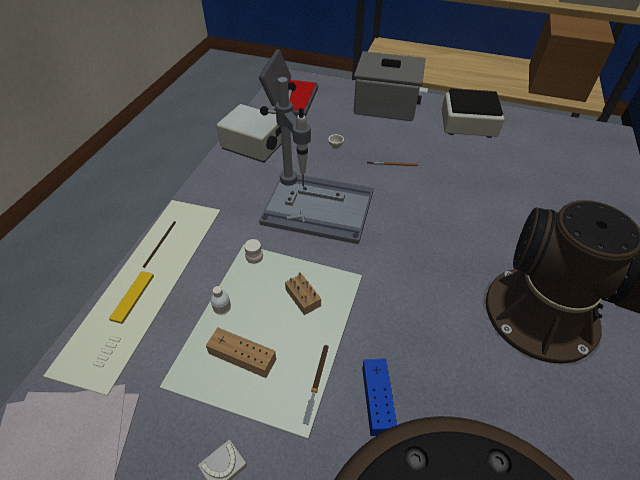

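The candidates in the top view are the long beech bar at (213,212), the short beech block with burs at (279,237) and the blue look-alike at (212,318). The description fits the beech bar at (213,212). I'll check it in a close crop.

Run:
```python
import cv2,pickle
t=pickle.load(open('top0.pkl','rb'))['color'];s=pickle.load(open('side0.pkl','rb'))['color']
a=cv2.resize(t[175:250,180:260],None,fx=7,fy=7,interpolation=2);cv2.imwrite('pics/c1.png',a)
cv2.imwrite('pics/c2.png',cv2.resize(t[160:272,340:435],None,fx=5,fy=5,interpolation=2))
cv2.imwrite('pics/c3.png',cv2.resize(s[310:390,190:290],None,fx=7,fy=7,interpolation=2))
cv2.imwrite('pics/c4.png',cv2.resize(s[70:250,250:385],None,fx=3.3,fy=3.3,interpolation=2))
```

```text
(no output)
```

View pics/c1.png

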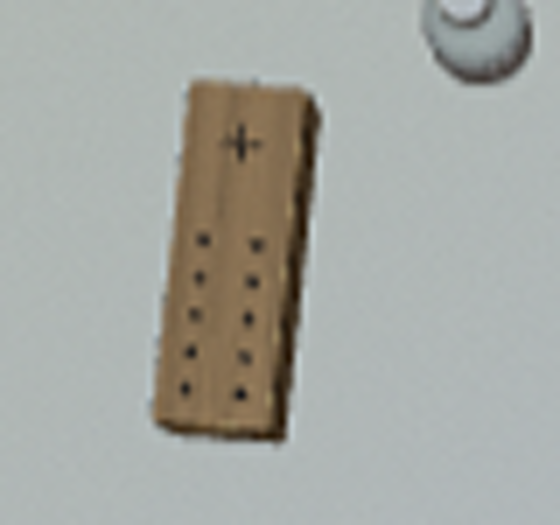

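View pics/c2.png

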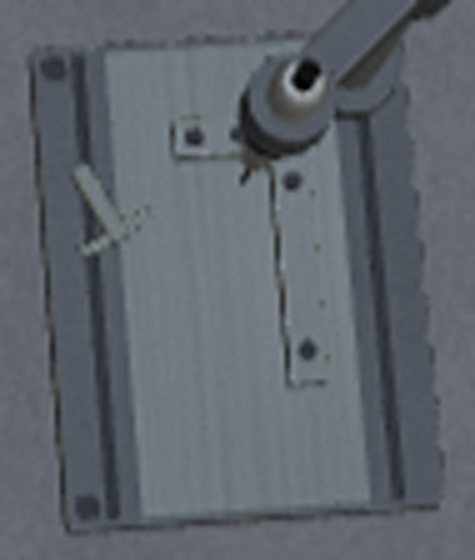

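View pics/c3.png

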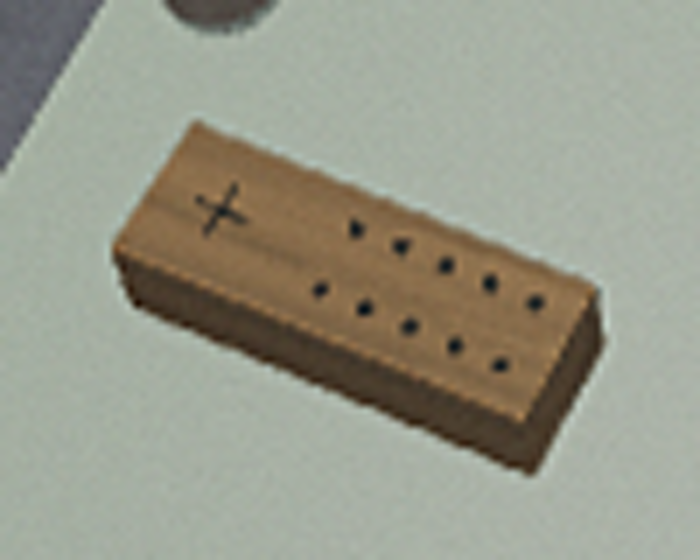

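View pics/c4.png

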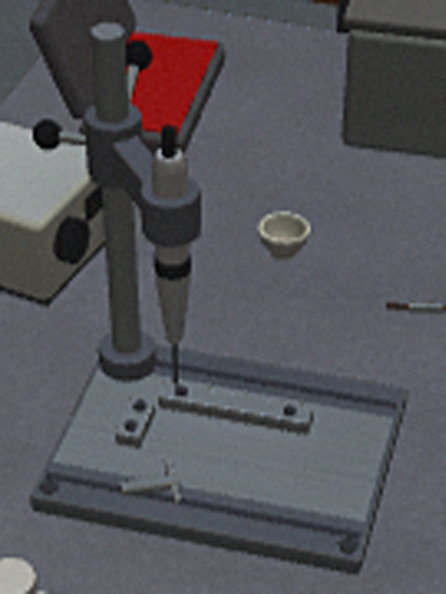

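The crops confirm the choice. The bar at (213,212) has ten holes and the pencilled cross at the far (+x) end, around (214,195). Next I'll fit poses from both views.

```bash
cat >> h.py <<'E'
from scipy.spatial.transform import Rotation as Ro
from scipy.optimize import least_squares
def ray(s,uv,z):
    R=Ro.from_euler('xyz',s['attitude'],degrees=True).as_matrix()
    d=R@np.linalg.solve(s['mtx'],[uv[0],uv[1],1.]);c=np.array(s['xyz']);return c+d*(z-c[2])/d[2]
def un(p,f,ox,oy): return [(p[0]+.5)/f-.5+ox,(p[1]+.5)/f-.5+oy]
def proj(s,P):
    R=Ro.from_euler('xyz',s['attitude'],degrees=True).as_matrix()
    q=s['mtx']@(R.T@(np.asarray(P)-s['xyz']));return q[:2]/q[2]
def fit(pairs,p0):  # pairs: (model xy, world xy)
    def f(p):
        c,s=np.cos(p[2]),np.sin(p[2]);r=[]
        for m,w in pairs:
            e=np.array([c*m[0]-s*m[1],s*m[0]+c*m[1]]) if None not in m else None
            if e is not None: r+=list(e+p[:2]-w[:2])
            else:
                d=w[:2]-p[:2];l=np.array([c*d[0]+s*d[1],-s*d[0]+c*d[1]])
                r.append(l[0]-m[0] if m[1] is None else l[1]-m[1])
        return np.array(r)
    q=least_squares(f,p0,loss='soft_l1',f_scale=.003);return q.x,f(q.x)
E
python3 - <<'E'
from h import *
import pickle
T=pickle.load(open('top0.pkl','rb'));S=pickle.load(open('side0.pkl','rb'))
np.set_printoptions(precision=4,suppress=True)
zb=.042
t=[((.042,0),(241,144)),((.065,.022),(190,82)),((.065,-.022),(308,92)),((-.065,.022),(156,424)),((-.065,-.022),(277,431))]
s=[((.042,0),(221,210)),((.065,-.022),(195,122)),((.065,.022),(115,248)),((-.065,.022),(525,420)),((-.065,-.022),(598,290))]
tb=[(m,ray(T,un(p,7,180,175),zb)) for m,p in t]; sb=[(m,ray(S,un(p,7,190,310),zb)) for m,p in s]
for n,a in(('top',tb),('side',sb),('both',tb+sb)):
    x,r=fit(a,[.6,.3,0]);print(n,x,np.degrees(x[2]));print(r)
th=[ray(T,un(p,7,180,175),zb) for p in[(204,240),(186,389),(257,245),(240,394)]]
sh=[ray(S,un(p,7,190,310),zb) for p in[(357,229),(536,302),(320,289),(500,365)]]
for h in(th,sh): print('holes yaw',[np.degrees(np.arctan2(*(h[i]-h[i+1])[1::-1])) for i in(0,2)])
c=lambda p:ray(T,un(p,5,340,160),.018);d=lambda p:ray(T,un(p,5,340,160),.030)
tt=[((-.13,.1),c((67,530))),((-.13,-.1),c((440,505))),((.13,.1),c((33,52)))]
tt+=[((.063,None),d(p)) for p in((175,158),(238,156))]+[((None,-.022),d(p)) for p in((274,170),(282,275),(291,385))]
c2=lambda p:ray(S,un(p,3.3,250,70),.018);d2=lambda p:ray(S,un(p,3.3,250,70),.030)
ss=[((.13,.1),c2((35,498))),((-.13,.1),c2((360,558))),((-.13,-.1),c2((407,393)))]
ss+=[((.063,None),d2(p)) for p in((154,404),(140,433))]+[((None,-.022),d2(p)) for p in((160,402),(234,412),(308,425))]
for n,a in(('top',tt),('side',ss),('both',tt+ss)):
    x,r=fit(a,[.6,-.1,0]);print(n,x,np.degrees(x[2]));print(r)
E
```

```text
top [ 0.5694  0.2964 -0.072 ] -4.124941630860109
[-0.0005 -0.0007  0.0003  0.0001  0.0012  0.0003 -0.0003 -0.0002 -0.0006
  0.0005]
side [ 0.5705  0.2994 -0.0909] -5.209066580646476
[-0.001   0.0004  0.0002 -0.0007  0.0014  0.0004 -0.0004  0.0012 -0.0002
 -0.0014]
both [ 0.5699  0.2978 -0.0803] -4.603074726946746
[ 0.      0.0004  0.001   0.001   0.0015  0.0011  0.0004  0.0017 -0.0002
  0.0024 -0.0015 -0.0007 -0.0001 -0.0015  0.0007 -0.0004 -0.0012 -0.001
 -0.0006 -0.0036]
holes yaw [np.float64(-5.543474546241661), np.float64(-5.283622567442035)]
holes yaw [np.float64(-4.903856437846224), np.float64(-5.244877863287369)]
top [ 0.5616 -0.1595  0.0537] 3.0796095010676043
[-0.0009  0.0008 -0.0019 -0.0032  0.002   0.0006 -0.     -0.0009 -0.0005
 -0.0002 -0.0001]
side [ 0.5631 -0.1561  0.0651] 3.7306421992564074
[ 0.0046  0.0018 -0.0022  0.0043  0.0008 -0.0057  0.0004  0.0014  0.0034
 -0.0004 -0.0007]
both [ 0.5624 -0.1579  0.0613] 3.5115993319564565
[-0.0008  0.0013 -0.0003 -0.0025  0.0019  0.0032 -0.0007 -0.0018 -0.0025
 -0.0017 -0.0012  0.0043 -0.0005 -0.0026  0.0029 -0.0003 -0.0071  0.0013
  0.0021  0.0055  0.0014  0.0009]
```

>>> {"fn": "send_rows", "kwargs": {
  "commands": [
    [0,[0.12,-0.14,-0.02],[0,0,0.0054]],
    [0,[0.12,-0.14,-0.02],[0,0,0.0054]],
    [0,[0.12,-0.14,-0.02],[0,0,0.0054]],
    [0,[0.12,-0.14,-0.02],[0,0,0.0054]],
    [0,[0.12,-0.14,-0.02],[0,0,0.0054]],
    [0,[0.12,-0.14,-0.02],[0,0,0.0054]],
    [0,[0.12,-0.14,-0.02],[0,0,0.0054]],
    [0,[0.12,-0.14,-0.02],[0,0,0.0054]]
  ]
}}

```text
clock: 0.9
tool_pos: [0.5, 0.3357, 0.1808]
orientation: [179.9, -0.3, -95.8]
force: [1.5, 1.4, 0.0]
opening: 0.0873
```

>>> {"fn": "send_rows", "kwargs": {
  "commands": [
    [0,[0.06,-0.07,-0.12],[0,0,0.001]],
    [0,[0.06,-0.07,-0.12],[0,0,0.001]],
    [0,[0,0,-0.06],[0,0,0]],
    [0,[0,0,0],[0,0,0]],
    [0,[0,0,0],[0,0,0]]
  ]
}}

```text
clock: 1.4
tool_pos: [0.5337, 0.2923, 0.1022]
orientation: [179.8, -0.4, -95.5]
force: [-1.0, 0.3, -0.1]
opening: 0.0875
```

Run:
```python
from h import *
for n in("top","side"):
    s=snapshot(n)['color']
    save(n+'1',cv2.resize(s[150:270,160:300] if n=='top' else s[250:420,150:350],None,fx=4,fy=4,interpolation=2) if n=='top' else cv2.resize(s[200:400,150:400],None,fx=3,fy=3))
o=sensors.get_obs();print(o['tool_pos'],o['orientation'],o['force'],o['joint_pos'])
```

```text
[0.53371038 0.2930316  0.10283676] [179.87744235  -0.35297226 -95.42437147] [-0.21219007  0.13363549 -0.19102365] [ 47.20681952  20.56813407 -16.83048858   0.14637153 -52.95637633
  37.27989198]
```

View pics/top1.png

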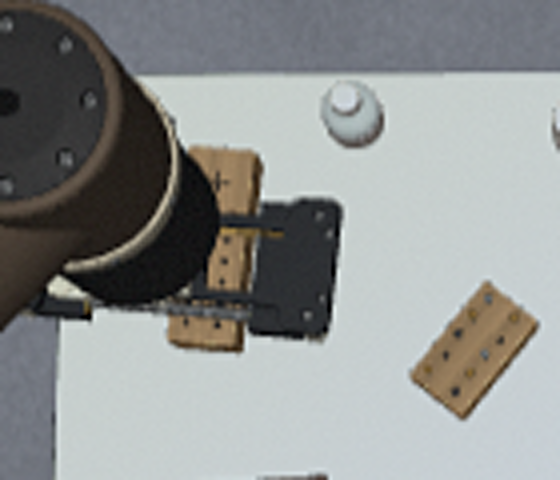

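View pics/side1.png

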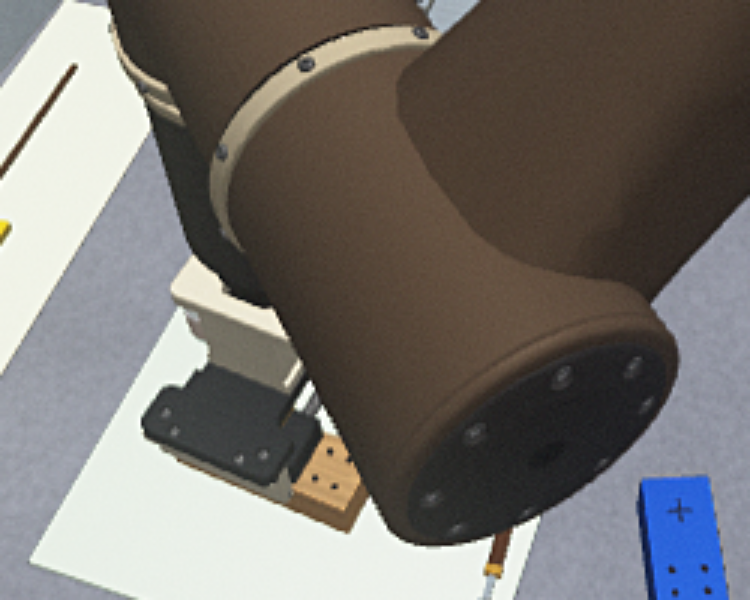

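The hand sits over the rear half of the block and straddles it. Before carrying it over, I'll use the depth map to check how the bulky wrist clears the handpiece.

Run:
```python
from h import *
o=sensors.get_obs();p=o['tool_pos'];C=[]
for n in("top","side"):
    s=snapshot(n);z=s['z_map'];v,u=np.mgrid[0:480,0:640]
    k=z>.1;d=np.stack([(u-s['mtx'][0,2])/s['mtx'][0,0]*z,(v-s['mtx'][1,2])/s['mtx'][1,1]*z,z],-1)[k]
    P=d@Ro.from_euler('xyz',s['attitude'],degrees=True).as_matrix().T+s['xyz'];C.append(P)
P=np.vstack(C)
# stand things
st=np.array([.5624,-.1579]);
a=np.radians(3.4);R=np.array([[np.cos(a),-np.sin(a)],[np.sin(a),np.cos(a)]])
print('handpiece',st+R@[.04,0],'col',st+R@[.103,-.068])
# key
L=(P[:,:2]-st)@R
k=(abs(L[:,0])<.12)&(L[:,1]>.03)&(L[:,1]<.095)&(P[:,2]>.024)&(P[:,2]<.035);print('key local',L[k].min(0),L[k].max(0),k.sum())
# arm cloud
r=np.hypot(P[:,0]-p[0],P[:,1]-p[1])
A=P[(r<.25)&(P[:,2]>.085)]
g=st+R@[-.042,0]
th=np.arctan2(g[1],g[0])-np.arctan2(p[1],p[0]);print('rot',np.degrees(th),'goal',g)
Rz=np.array([[np.cos(th),-np.sin(th)],[np.sin(th),np.cos(th)]])
B=A.copy();B[:,:2]=(A[:,:2]-p[:2])@Rz.T+g; B[:,2]-=p[2]-.034
# near the TCP (hand itself) the tool doesn't rotate by th but -> treat separately
Lb=(B[:,:2]-st)@R
for z0 in np.arange(.05,.5,.03):
    m=(B[:,2]>=z0)&(B[:,2]<z0+.03)
    if m.sum()>5:
        d=np.hypot(Lb[m,0]-.04,Lb[m,1]);d2=np.hypot(Lb[m,0]-.103,Lb[m,1]+.068)
        print(round(z0,2),m.sum(),'minlocal',Lb[m].min(0).round(3),'max',Lb[m].max(0).round(3),'d_hand',d.min().round(3),'d_col',d2.min().round(3))
```

```text
handpiece [ 0.60232959 -0.15552775] col [ 0.66925154 -0.21967175]
key local [-0.11920333  0.03078683] [0.11897549 0.09460437] 193
rot -45.896183122235115 goal [ 0.52047393 -0.16039087]
0.08 111 minlocal [-0.133 -0.019] max [0.053 0.083] d_hand 0.024 d_col 0.101
0.11 904 minlocal [-0.141 -0.083] max [0.059 0.087] d_hand 0.011 d_col 0.1
0.14 2062 minlocal [-0.141 -0.084] max [0.058 0.086] d_hand 0.011 d_col 0.1
0.17 423 minlocal [-0.075 -0.012] max [0.021 0.057] d_hand 0.019 d_col 0.105
0.2 408 minlocal [-0.087 -0.031] max [0.02  0.057] d_hand 0.02 d_col 0.105
0.23 399 minlocal [-0.088 -0.045] max [0.007 0.044] d_hand 0.034 d_col 0.115
0.26 341 minlocal [-0.088 -0.045] max [0.007 0.045] d_hand 0.033 d_col 0.115
0.29 381 minlocal [-0.087 -0.044] max [0.007 0.045] d_hand 0.033 d_col 0.115
0.32 278 minlocal [-0.089 -0.038] max [0.009 0.039] d_hand 0.031 d_col 0.117
0.35 458 minlocal [-0.092 -0.051] max [0.012 0.04 ] d_hand 0.028 d_col 0.106
0.38 431 minlocal [-0.09  -0.047] max [0.018 0.241] d_hand 0.03 d_col 0.112
0.41 3943 minlocal [-0.103 -0.047] max [0.018 0.247] d_hand 0.03 d_col 0.113
0.44 19348 minlocal [-0.118 -0.048] max [0.012 0.25 ] d_hand 0.03 d_col 0.11
0.47 12362 minlocal [-0.183 -0.048] max [0.01 0.24] d_hand 0.03 d_col 0.11
0.5 5888 minlocal [-0.219  0.14 ] max [-0.074  0.238] d_hand 0.204 d_col 0.297
```

>>> {"fn": "send_rows", "kwargs": {
  "commands": [
    [0,[-0.046,0.036,-0.06],[0,0,0.001]],
    [0,[0,0,-0.08],[0,0,0]],
    [0,[0,0,-0.08],[0,0,0]],
    [0,[0,0,-0.04],[0,0,0]],
    [0,[0,0,0],[0,0,0]]
  ]
}}

```text
clock: 2.1
tool_pos: [0.5234, 0.308, 0.0425]
orientation: [-179.7, 0.2, -94.7]
force: [-1.1, -0.9, 0.2]
opening: 0.0875
```

>>> {"fn": "send_rows", "kwargs": {
  "commands": [
    [0,[0,-0.02,-0.04],[0,0,0]],
    [0,[0,0,-0.036],[0,0,0]],
    [0,[0,0,0],[0,0,0]],
    [0,[0,0,0],[0,0,0]]
  ]
}}

```text
clock: 2.5
tool_pos: [0.5246, 0.3038, 0.0245]
orientation: [-179.5, 0.3, -94.7]
force: [0.9, 0.6, -0.6]
opening: 0.0876
```

>>> {"fn": "send_rows", "kwargs": {
  "commands": [
    [0,[0,0,-0.008],[-0.0008,0.0014,0]],
    [0,[0,0,0],[0,0,0]],
    [0.75,[0,0,0],[0,0,0]],
    [0.75,[0,0,0],[0,0,0]],
    [0.75,[0,0,0],[0,0,0]],
    [0.75,[0,0,0],[0,0,0]],
    [0.75,[0,0,0],[0,0,0]]
  ]
}}

```text
clock: 3.2
tool_pos: [0.5254, 0.3043, 0.0236]
orientation: [-180.0, 0.1, -94.7]
force: [-0.0, -0.1, -0.2]
opening: 0.0529
```

>>> {"fn": "send_rows", "kwargs": {
  "commands": [
    [1,[0,0,0],[0,0,0]],
    [1,[0,0,0],[0,0,0]],
    [1,[0,0,0],[0,0,0]],
    [1,[0,0,0],[0,0,0]]
  ]
}}

```text
clock: 3.6
tool_pos: [0.5252, 0.3042, 0.0236]
orientation: [-180.0, 0.1, -94.7]
force: [0.3, 0.2, -1.5]
opening: 0.0436
```

>>> {"fn": "send_rows", "kwargs": {
  "commands": [
    [1,[0,0,0.06],[0,0,0]],
    [1,[0,0,0.12],[0,0,0]],
    [1,[0,0,0.12],[0,0,0]],
    [1,[0,0,0.12],[0,0,0]],
    [1,[-0.04,0,0.06],[0,0,0]],
    [1,[-0.06,0,0],[0,0,0]],
    [1,[-0.04,-0.04,0],[0,0,0]]
  ]
}}

```text
clock: 4.3
tool_pos: [0.4849, 0.2918, 0.1425]
orientation: [179.6, -0.3, -94.9]
force: [0.5, 0.1, -2.6]
opening: 0.0438
```

>>> {"fn": "send_rows", "kwargs": {
  "commands": [
    [1,[-0.01,-0.1,0],[0,0,0.0019]],
    [1,[-0.01,-0.14,0],[0,0,0.0019]],
    [1,[-0.01,-0.14,0],[0,0,0.0019]],
    [1,[-0.01,-0.14,0],[0,0,0.0019]],
    [1,[-0.01,-0.14,0],[0,0,0.0019]],
    [1,[-0.01,-0.14,0],[0,0,0.0019]],
    [1,[-0.01,-0.14,0],[0,0,0.0019]],
    [1,[-0.01,-0.14,0],[0,0,0.0019]],
    [1,[-0.01,-0.14,0],[0,0,0.0019]],
    [1,[-0.01,-0.14,0],[0,0,0.0019]],
    [1,[-0.01,-0.1,0],[0,0,0.0019]],
    [1,[0,0,0],[0,0,0]]
  ]
}}

```text
clock: 5.5
tool_pos: [0.4261, -0.0934, 0.1229]
orientation: [178.0, -0.8, -86.7]
force: [0.5, 0.3, -2.8]
opening: 0.0439
```

>>> {"fn": "send_rows", "kwargs": {
  "commands": [
    [1,[0.03,-0.08,-0.02],[0.001,-0.0028,0]],
    [1,[0.03,-0.08,-0.02],[0.001,-0.0028,0]],
    [1,[0.03,-0.06,0],[0,0,0]],
    [1,[0,0,0],[0,0,0]],
    [1,[0,0,0],[0,0,0]]
  ]
}}

```text
clock: 6.0
tool_pos: [0.4397, -0.1491, 0.1062]
orientation: [179.5, -0.1, -86.8]
force: [1.5, -0.7, -1.4]
opening: 0.0436
```

Run:
```python
from h import *
for n in("top","side"):
    s=snapshot(n)['color']
    save(n+'2',cv2.resize(s[130:290,320:460],None,fx=3.5,fy=3.5,interpolation=2) if n=='top' else cv2.resize(s[70:260,220:440],None,fx=3,fy=3,interpolation=2))
o=sensors.get_obs();print(o['tool_pos'],o['orientation'],o['force'])
```

```text
[ 0.44020288 -0.14879942  0.10663171] [ 1.79524545e+02 -1.21314422e-01 -8.67689287e+01] [ 0.18743854 -0.35126947 -1.68150004]
```

View pics/top2.png

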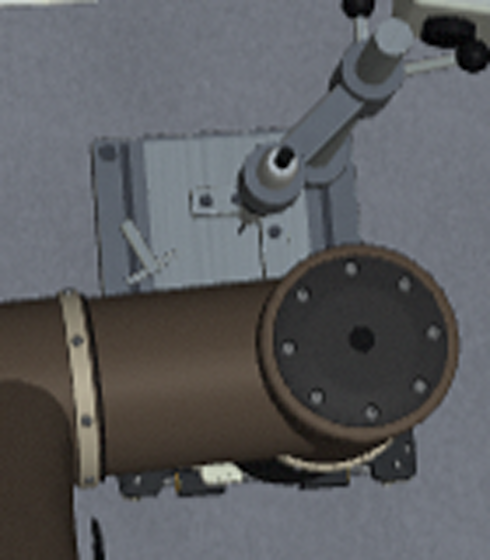

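View pics/side2.png

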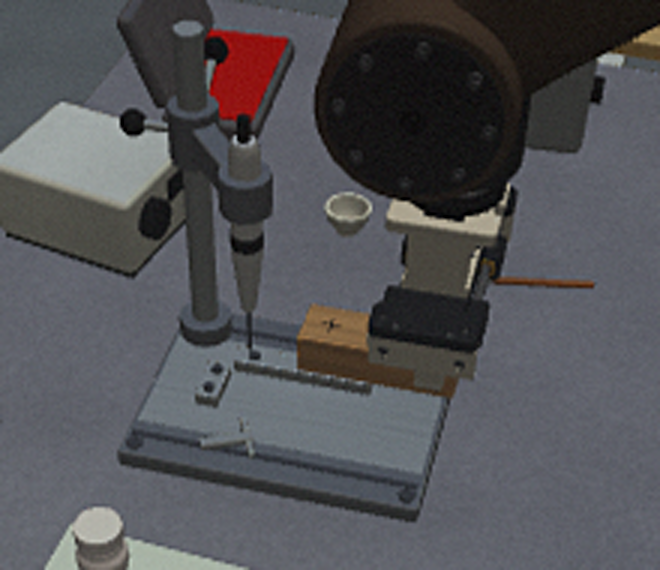

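>>> {"fn": "send_rows", "kwargs": {
  "commands": [
    [1,[0.04,-0.01,-0.08],[0,-0.0014,0]],
    [1,[0.01,0,-0.08],[0,0,0]],
    [1,[0,0,-0.06],[0,0,0]],
    [1,[0,0,-0.02],[0,0,0]],
    [1,[0,0,0],[0,0,0]]
  ]
}}

```text
clock: 6.6
tool_pos: [0.4529, -0.1477, 0.0459]
orientation: [-179.8, -0.1, -86.5]
force: [0.1, -0.6, -2.0]
opening: 0.0439
```

>>> {"fn": "send_rows", "kwargs": {
  "commands": [
    [1,[0,-0.01,-0.02],[0,0,0]],
    [1,[0,0,-0.012],[0,0,0]],
    [1,[0,0,-0.004],[0,0,0]],
    [1,[0,0,0],[0,0,0]]
  ]
}}

```text
clock: 7.0
tool_pos: [0.4541, -0.1498, 0.0382]
orientation: [-179.6, -0.2, -86.4]
force: [0.3, -1.1, -1.4]
opening: 0.0434
```

>>> {"fn": "send_rows", "kwargs": {
  "commands": [
    [1,[0,0,-0.008],[0,0,0]],
    [1,[0,0,-0.004],[0,0,0]],
    [1,[0,0,0],[0,0,0]]
  ]
}}

```text
clock: 7.3
tool_pos: [0.4546, -0.1499, 0.0357]
orientation: [-179.5, -0.2, -86.4]
force: [-0.0, -0.3, -2.7]
opening: 0.0436
```

>>> {"fn": "send_rows", "kwargs": {
  "commands": [
    [1,[0,0,-0.006],[0,0.0014,0]],
    [1,[0,0,-0.004],[0,0,0]],
    [1,[0,0,0],[0,0,0]]
  ]
}}

```text
clock: 7.6
tool_pos: [0.455, -0.1501, 0.0359]
orientation: [-180.0, -0.2, -86.4]
force: [-0.1, -0.9, -1.0]
opening: 0.0438
```

Run:
```python
from h import *
for n in("top","side"):
    s=snapshot(n)['color']
    if n=='side': save(n+'3',cv2.resize(s[140:240,250:400],None,fx=5,fy=5,interpolation=2))
o=sensors.get_obs();print(o['tool_pos'],o['orientation'],o['force'],o['clock'])
```

```text
[ 0.45505087 -0.15010061  0.03569898] [-1.79982231e+02 -1.65444853e-01 -8.63574822e+01] [ 0.08981006  0.12132272 -1.45451578] 7.7
```

View pics/side3.png

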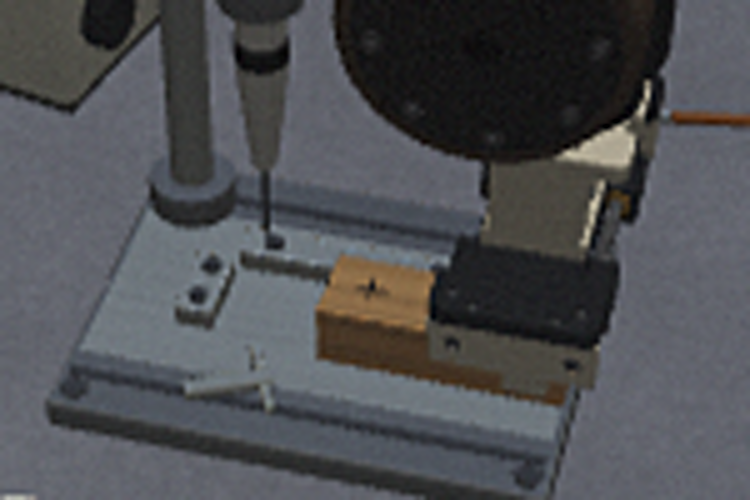

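>>> {"fn": "send_rows", "kwargs": {
  "commands": [
    [1,[0,0,-0.008],[0,0,0]],
    [1,[0,0,-0.008],[0,0,0]],
    [1,[0,0,0],[0,0,0]]
  ]
}}

```text
clock: 8.0
tool_pos: [0.4557, -0.1502, 0.0359]
orientation: [-179.9, -0.2, -86.3]
force: [-0.1, 0.3, -2.6]
opening: 0.0438
```

>>> {"fn": "send_rows", "kwargs": {
  "commands": [
    [1,[0,0,-0.02],[0,0,0]]
  ]
}}

```text
clock: 8.1
tool_pos: [0.457, -0.1503, 0.033]
orientation: [-179.8, -0.3, -86.2]
force: [-10.6, 7.8, 42.6]
opening: 0.0436
```

>>> {"fn": "send_rows", "kwargs": {
  "commands": [
    [1,[0,0,-0.02],[0,0,0]]
  ]
}}

```text
clock: 8.2
tool_pos: [0.4582, -0.1504, 0.0304]
orientation: [-179.6, -0.3, -86.2]
force: [-11.8, 5.9, 42.1]
opening: 0.0442
```

>>> {"fn": "send_rows", "kwargs": {
  "commands": [
    [1,[0,0,0.008],[0,-0.001,0]],
    [0.3,[0,0,0],[0,0,0]],
    [0.3,[0,0,0],[0,0,0]],
    [0.3,[0,0,0],[0,0,0]],
    [0.3,[0,0,0.008],[0,0,0]],
    [0.3,[0,0,0],[0,0,0]]
  ]
}}

```text
clock: 8.8
tool_pos: [0.459, -0.1505, 0.0339]
orientation: [-179.2, -0.3, -86.1]
force: [-0.0, -0.5, -0.3]
opening: 0.0614
```

Run:
```python
from h import *
import pickle
for n in("top","side"):
    s=snapshot(n)
    if n=='side': save(n+'4',cv2.resize(s['color'][140:240,250:400],None,fx=5,fy=5,interpolation=2));pickle.dump(s,open('side4.pkl','wb'))
o=sensors.get_obs();print(o['tool_pos'],o['orientation'],o['force'],o['clock'],o['opening'])
```

```text
[ 0.45880696 -0.1504237   0.03380579] [-179.24967216   -0.34157555  -86.16158159] [ 0.02466855  0.27817534 -0.65282921] 8.9 0.06127057305447683
```

View pics/side4.png

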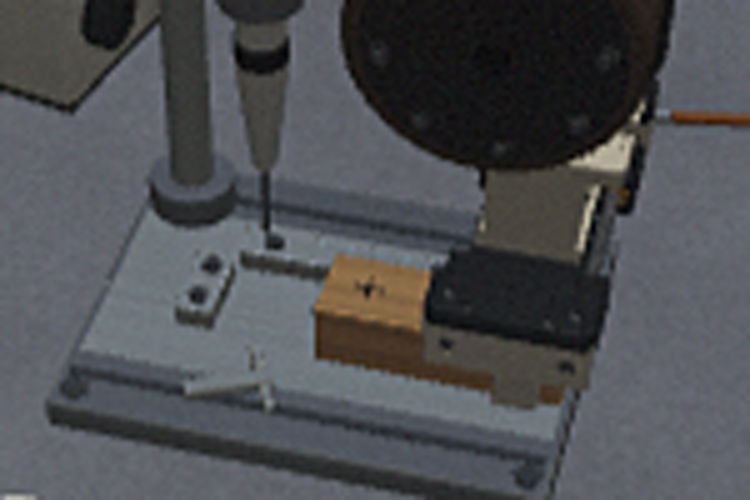

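>>> {"fn": "send_rows", "kwargs": {
  "commands": [
    [0.3,[0,0,0.012],[0.0008,0.0022,-0.001]],
    [0.3,[0,0,0],[0,0,0]],
    [0.3,[0,0,0],[0,0,0]]
  ]
}}

```text
clock: 9.2
tool_pos: [0.4589, -0.1504, 0.037]
orientation: [179.9, 0.0, -86.5]
force: [-1.1, 0.0, 0.2]
opening: 0.0613
```

>>> {"fn": "send_rows", "kwargs": {
  "commands": [
    [1,[0,0,0],[0,0,0]],
    [1,[0,0,0],[0,0,0]],
    [1,[0,0,0],[0,0,0]],
    [1,[0,0,0],[0,0,0]],
    [1,[0,0,0],[0,0,0]]
  ]
}}

```text
clock: 9.7
tool_pos: [0.4589, -0.1504, 0.037]
orientation: [179.9, 0.0, -86.5]
force: [0.4, -1.2, -0.7]
opening: 0.0434
```

Run:
```python
from h import *
import pickle
s=snapshot('side')
save('side5',cv2.resize(s['color'][170:230,270:390],None,fx=6.5,fy=6.5,interpolation=2));pickle.dump(s,open('side5.pkl','wb'))
o=sensors.get_obs();print(o['tool_pos'],o['orientation'],o['force'],o['clock'],o['opening'])
```

```text
[ 0.45891886 -0.15044755  0.03697955] [ 1.79908696e+02  2.65357946e-02 -8.65479187e+01] [ 1.0854868  -0.42500302  0.39966968] 9.75 0.04377312692272278
```

View pics/side5.png

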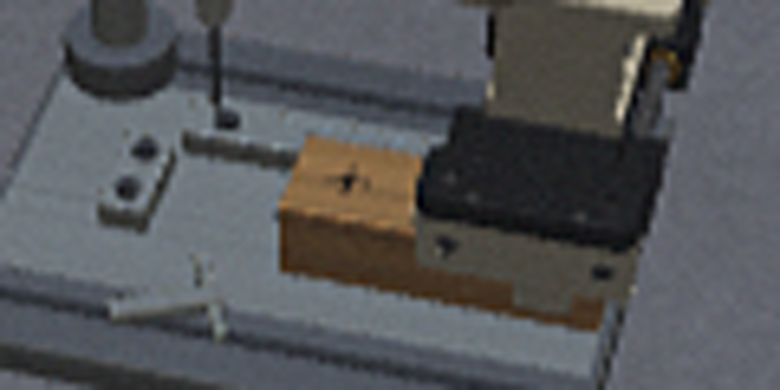

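Run:
```python
from h import *
import pickle
np.set_printoptions(precision=4,suppress=True)
S=pickle.load(open('side5.pkl','rb'))
q=lambda p,z:ray(S,un(p,6.5,270,170),z)[:2]
a=np.radians(3.4);R=np.array([[np.cos(a),-np.sin(a)],[np.sin(a),np.cos(a)]]);st=np.array([.5624,-.1579])
for n,p,z in[('cross',(350,181),.054),('front-y',(308,137),.054),('front+y',(282,212),.054),('frontbot+y',(282,270),.018),('endbar',(174,155),.03),('endbar2',(147,210),.03),('side1',(185,137),.03),('side2',(290,152),.03),('endbar base',(150,227),.018),('side base',(187,150),.018),('bit tip',(217,100),.066)]:
    print(n,q(p,z),(q(p,z)-st)@R)
o=sensors.get_obs();print((o['tool_pos'][:2]-st)@R)
```

```text
cross [ 0.5449 -0.1453] [-0.0167  0.0136]
front-y [ 0.5687 -0.1644] [ 0.0059 -0.0069]
front+y [ 0.5645 -0.1201] [0.0044 0.0376]
frontbot+y [ 0.5662 -0.1243] [0.0057 0.0333]
endbar [ 0.6254 -0.162 ] [ 0.0627 -0.0078]
endbar2 [ 0.6244 -0.128 ] [0.0636 0.0262]
side1 [ 0.6249 -0.1737] [ 0.0615 -0.0195]
side2 [ 0.5812 -0.1788] [ 0.0175 -0.022 ]
endbar base [ 0.6246 -0.1308] [0.0637 0.0234]
side base [ 0.6263 -0.1788] [ 0.0626 -0.0247]
bit tip [ 0.6056 -0.161 ] [ 0.043  -0.0056]
[-0.1029  0.0136]
```

>>> {"fn": "send_rows", "kwargs": {
  "commands": [
    [1,[0.04,-0.004,0],[0,0,0]],
    [1,[0.04,-0.004,0],[0,0,0]],
    [1,[0.04,-0.004,0],[0,0,0]],
    [1,[0.04,-0.004,0],[0,0,0]],
    [1,[0,0,0],[0,0,0]]
  ]
}}

```text
clock: 10.25
tool_pos: [0.5014, -0.1549, 0.037]
orientation: [179.8, 0.0, -86.5]
force: [1.4, -0.5, 1.8]
opening: 0.0435
```

>>> {"fn": "send_rows", "kwargs": {
  "commands": [
    [1,[0.02,0,0],[0,0,0]],
    [1,[0.02,0,0],[0,0,0]],
    [1,[0,0,0],[0,0,0]],
    [1,[0,0,0],[0,0,0]]
  ]
}}

```text
clock: 10.65
tool_pos: [0.5115, -0.1551, 0.037]
orientation: [179.8, 0.0, -86.6]
force: [-1.9, 0.3, 1.8]
opening: 0.0438
```

Run:
```python
from h import *
import pickle
s=snapshot('side')
save('side6',cv2.resize(s['color'][150:230,270:370],None,fx=7,fy=7,interpolation=2));pickle.dump(s,open('side6.pkl','wb'))
s=snapshot('top');save('top6',cv2.resize(s['color'][150:280,330:450],None,fx=4.5,fy=4.5,interpolation=2))
o=sensors.get_obs();print(o['tool_pos'],o['orientation'],o['force'],o['clock'],o['opening'])
```

```text
[ 0.51140776 -0.15510619  0.03697204] [ 1.79774025e+02  2.10271375e-02 -8.65748632e+01] [0.78923345 0.01613053 0.47214806] 10.75 0.0435806989796384
```

View pics/side6.png

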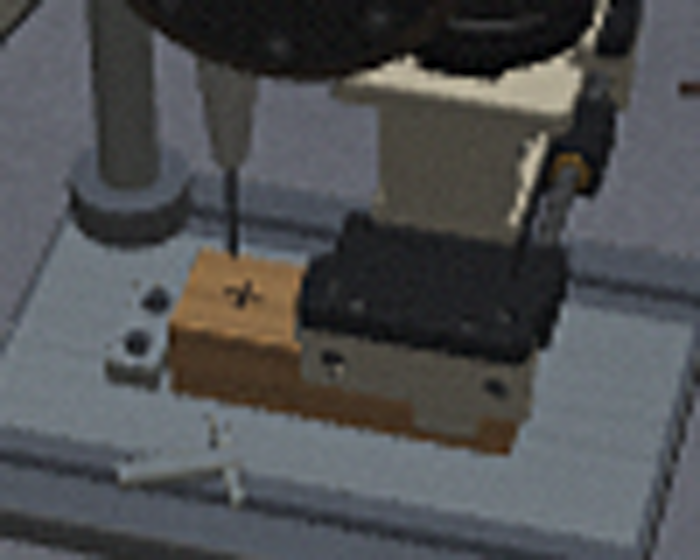

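View pics/top6.png

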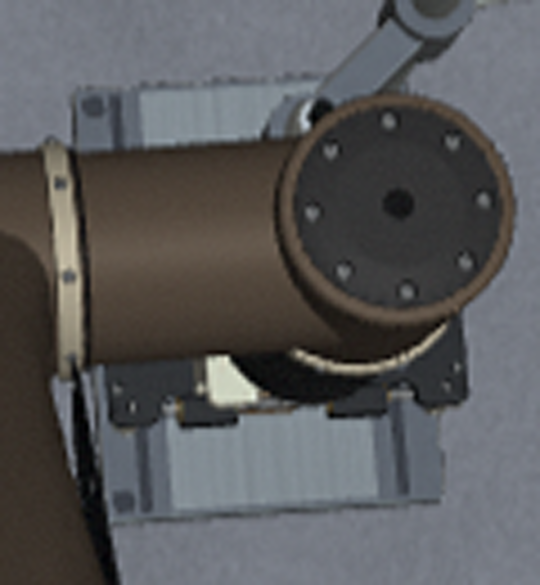

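The block is under the bit with the bit clear of it, and its front end at (175,350) is a few millimetres from the end bar. I'll creep in +x until I feel contact.

>>> {"fn": "send_rows", "kwargs": {
  "commands": [
    [1,[0.012,0.001,0],[0,0,0]],
    [1,[0,0,0],[0,0,0]]
  ]
}}

```text
clock: 10.95
tool_pos: [0.514, -0.1548, 0.037]
orientation: [179.8, 0.0, -86.6]
force: [0.7, -0.5, 0.3]
opening: 0.0438
```

>>> {"fn": "send_rows", "kwargs": {
  "commands": [
    [1,[0.01,0.001,0],[0,0,0]],
    [1,[0,0,0],[0,0,0]]
  ]
}}

```text
clock: 11.15
tool_pos: [0.5165, -0.1545, 0.037]
orientation: [179.7, 0.0, -86.6]
force: [1.1, 0.6, 0.3]
opening: 0.0438
```

>>> {"fn": "send_rows", "kwargs": {
  "commands": [
    [1,[0.001,-0.012,0],[0,0,0]],
    [1,[0,0,0],[0,0,0]]
  ]
}}

```text
clock: 11.35
tool_pos: [0.5167, -0.1575, 0.037]
orientation: [179.7, 0.0, -86.5]
force: [-1.2, 0.0, 2.4]
opening: 0.0437
```

>>> {"fn": "send_rows", "kwargs": {
  "commands": [
    [1,[0.001,-0.008,0],[0,0,0]],
    [1,[0,0,0],[0,0,0]]
  ]
}}

```text
clock: 11.55
tool_pos: [0.5168, -0.1595, 0.037]
orientation: [179.7, 0.0, -86.5]
force: [-0.1, 0.1, 0.9]
opening: 0.0437
```

>>> {"fn": "send_rows", "kwargs": {
  "commands": [
    [1,[0,-0.006,0],[0,0,0]]
  ]
}}

```text
clock: 11.65
tool_pos: [0.5169, -0.1609, 0.037]
orientation: [179.7, 0.1, -86.5]
force: [-2.6, 5.8, 4.6]
opening: 0.0435
```

>>> {"fn": "send_rows", "kwargs": {
  "commands": [
    [1,[0,-0.006,0],[0,0,0]]
  ]
}}

```text
clock: 11.75
tool_pos: [0.5168, -0.1614, 0.037]
orientation: [179.7, 0.1, -86.5]
force: [-2.7, 18.7, 8.9]
opening: 0.0436
```

>>> {"fn": "send_rows", "kwargs": {
  "commands": [
    [1,[0,-0.006,0],[0,0,0]]
  ]
}}

```text
clock: 11.85
tool_pos: [0.5169, -0.1614, 0.0371]
orientation: [179.8, 0.2, -86.5]
force: [-3.8, 16.0, 7.1]
opening: 0.0438
```

>>> {"fn": "send_rows", "kwargs": {
  "commands": [
    [1,[0.008,-0.004,0],[0,0,0]]
  ]
}}

```text
clock: 11.95
tool_pos: [0.5169, -0.1613, 0.037]
orientation: [179.6, 0.3, -86.4]
force: [-11.6, 9.5, 14.9]
opening: 0.0437
```

>>> {"fn": "send_rows", "kwargs": {
  "commands": [
    [1,[0.01,-0.004,0],[0,0,0]]
  ]
}}

```text
clock: 12.05
tool_pos: [0.5169, -0.1613, 0.0371]
orientation: [179.3, 0.4, -86.4]
force: [-10.6, 10.1, 15.5]
opening: 0.044
```

>>> {"fn": "send_rows", "kwargs": {
  "commands": [
    [1,[0.01,-0.004,0],[0,0,0]]
  ]
}}

```text
clock: 12.15
tool_pos: [0.5169, -0.1613, 0.0371]
orientation: [179.1, 0.5, -86.4]
force: [-9.9, 10.9, 13.0]
opening: 0.0437
```

>>> {"fn": "send_rows", "kwargs": {
  "commands": [
    [1,[0.01,-0.005,0],[-0.0014,-0.0025,0]]
  ]
}}

```text
clock: 12.25
tool_pos: [0.5171, -0.1613, 0.0369]
orientation: [179.7, 0.0, -86.4]
force: [-9.7, 15.0, 14.5]
opening: 0.0438
```

>>> {"fn": "send_rows", "kwargs": {
  "commands": [
    [1,[0.01,-0.006,0],[-0.0005,-0.001,0]]
  ]
}}

```text
clock: 12.35
tool_pos: [0.5171, -0.1613, 0.0369]
orientation: [179.9, -0.0, -86.5]
force: [-10.7, 16.5, 15.8]
opening: 0.0438
```

Run:
```python
from h import *
import pickle
for i in range(2):
    s=snapshot('side')
    o=sensors.get_obs();print(o['tool_pos'],o['orientation'],o['force'],o['clock'],o['opening'])
save('side7',cv2.resize(s['color'][150:230,270:370],None,fx=7,fy=7,interpolation=2));pickle.dump(s,open('side7.pkl','wb'))
```

```text
[ 0.51708307 -0.16126831  0.0369316 ] [ 1.79861916e+02 -4.43580161e-02 -8.64649565e+01] [-10.03200396  14.28034211  13.54800272] 12.4 0.04393118011164786
[ 0.51707526 -0.16128156  0.03694789] [ 1.79850578e+02 -3.99961319e-02 -8.64576258e+01] [-9.44885328 14.3084488  14.25272415] 12.45 0.04359366283358848
```

View pics/side7.png

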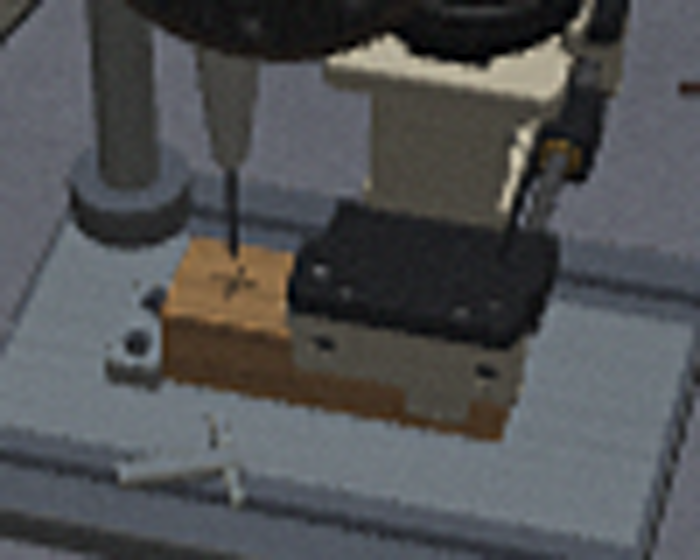

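Run:
```python
from h import *
import pickle
np.set_printoptions(precision=4,suppress=True)
S=pickle.load(open('side7.pkl','rb'))
q=lambda p,z:ray(S,un(p,7,270,150),z)[:2]
a=np.radians(3.5);R=np.array([[np.cos(a),-np.sin(a)],[np.sin(a),np.cos(a)]]);st=np.array([.5624,-.1579])
for n,p,z in[('cross',(234,284),.054),('bit tip',(235,256),.066),('front-y',(195,240),.054),('front+y',(163,320),.054),('frontbot+y',(164,378),.018),('endbar base',(160,383),.018),('rearbot+y',(502,440),.018)]:
    print(n,q(p,z),(q(p,z)-st)@R)
o=sensors.get_obs();print((o['tool_pos'][:2]-st)@R)
cv2.imwrite('pics/z7.png',cv2.resize(S['color'][175:215,280:330],None,fx=15,fy=15,interpolation=2))
```

```text
cross [ 0.6036 -0.1548] [0.0413 0.0006]
bit tip [ 0.6036 -0.1568] [ 0.0412 -0.0014]
front-y [ 0.6257 -0.1733] [ 0.0623 -0.0192]
front+y [ 0.6215 -0.128 ] [0.0609 0.0262]
frontbot+y [ 0.625  -0.1344] [0.0639 0.0197]
endbar base [ 0.6255 -0.1313] [0.0646 0.0227]
rearbot+y [ 0.4953 -0.1431] [-0.0661  0.0189]
[-0.0454 -0.0006]
```

View pics/z7.png

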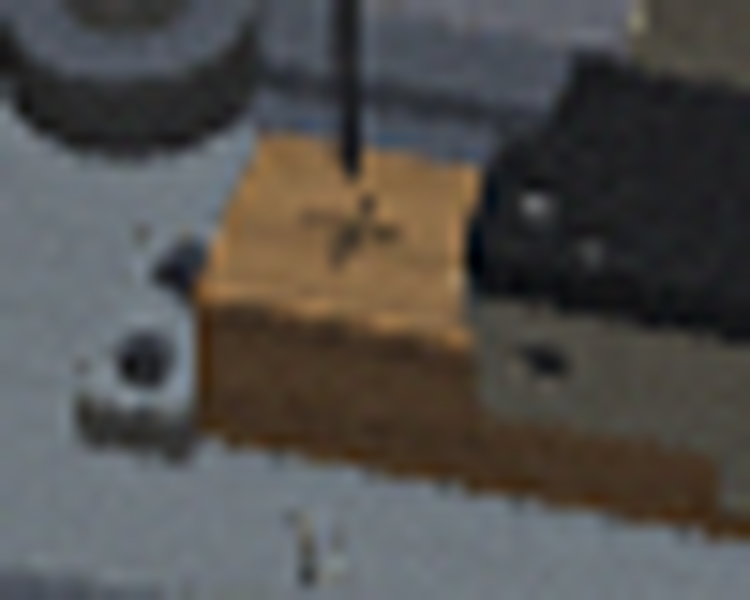

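Both contacts register. I'll push a little harder in x to confirm the end bar is a hard stop and this isn't just friction, and ease off the downward force.

>>> {"fn": "send_rows", "kwargs": {
  "commands": [
    [1,[0.02,-0.004,0.002],[0,-0.0004,0]]
  ]
}}

```text
clock: 12.55
tool_pos: [0.5172, -0.1612, 0.0369]
orientation: [179.5, 0.1, -86.5]
force: [-18.5, 9.3, 16.2]
opening: 0.0438
```

>>> {"fn": "send_rows", "kwargs": {
  "commands": [
    [1,[0.02,-0.006,0.002],[0,-0.001,0]]
  ]
}}

```text
clock: 12.65
tool_pos: [0.5171, -0.1613, 0.0369]
orientation: [179.4, 0.2, -86.5]
force: [-17.1, 17.8, 20.2]
opening: 0.0433
```

>>> {"fn": "send_rows", "kwargs": {
  "commands": [
    [1,[0.018,-0.006,0.003],[-0.0006,-0.0018,0]]
  ]
}}

```text
clock: 12.75
tool_pos: [0.5171, -0.1613, 0.0369]
orientation: [179.6, 0.1, -86.6]
force: [-12.5, 15.9, 10.6]
opening: 0.0439
```

Run:
```python
from h import *
for i in range(6):
    s=snapshot('side');t=snapshot('top') if i==5 else None
    o=sensors.get_obs();print(o['tool_pos'],o['orientation'],o['force'].round(1),abs(o['qvel']).max())
save('side8',s['color']);save('top8',t['color'])
```

```text
[ 0.51714657 -0.16127168  0.03695746] [ 1.79617942e+02  6.76939404e-02 -8.65696611e+01] [-12.8  14.9  13. ] 0.38619228863473504
[ 0.51713155 -0.16126638  0.03696382] [ 1.79606372e+02  6.92443279e-02 -8.65588849e+01] [-13.1  15.   12.4] 0.22296394284178087
[ 0.51712753 -0.16128669  0.03695581] [ 1.79597902e+02  6.89750160e-02 -8.65552551e+01] [-13.   15.2  13.2] 0.17650404907689005
[ 0.5171474  -0.16127625  0.03695387] [ 1.79596683e+02  6.83296313e-02 -8.65524647e+01] [-12.5  15.2  13.3] 0.18221589845570813
[ 0.51714171 -0.16128095  0.03696652] [ 1.79596184e+02  7.02966577e-02 -8.65561533e+01] [-13.8  15.1  14.3] 0.07290096365310178
[ 0.51715369 -0.16127246  0.03694806] [ 1.79593935e+02  7.06376911e-02 -8.65549367e+01] [-13.5  14.4  14.2] 0.06864250827074372
```

View pics/side8.png

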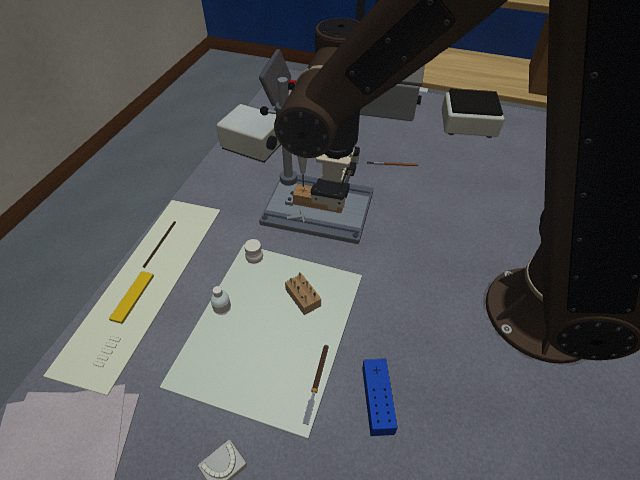

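The hold is steady, at about 13 N against the end bar and 15 N against the side bar. The block is in the corner at (318,197), and the bystanders in view are where they were. Handing in.

```bash
python3 -c "
from h import *
print(order.close_job());o=sensors.get_obs();print(o['clock'],o['tool_pos'],o['force'])"
```

```text
the job is handed in; nothing more can be done
None
the job is handed in; nothing more can be done
```

The block is in the corner against both bars, cross end foremost, and the job was handed in at about 13 s with the gripper still pressing it there. No verdict was reported.

I gripped the long beech block near its holed end and laid it flat on the plate, with the cross about 60 mm short of the bit. I then slid it under the bit into the corner.

**Last checks before handing in:**
- **Pressure:** the wrist force was steady at about 13 N towards the end bar and 15 N towards the side bar, with about 14 N pressing down. Both bars acted as hard stops.
- **Position:** the tool was at rest, within 0.4° of vertical, and square to the stand as near as I could measure it. In the side view the cross was about 2 mm from under the bit, which is no better than the camera calibration. The 3 mm limit is therefore not proven by the picture alone.
- **Surroundings:** I saw no contact with the bit, and the bystanders I could see had not moved. The arm hid the dappen bowl in the last view.

**What went wrong:** while laying the block down I pushed too far. The fingers slid about 5 mm down the block with roughly 43 N at the wrist, so I released it, raised the hand and gripped again. The two cameras also disagreed by 2–3 mm on the block and stand positions, so I relied on contact with the bars for the final fit.

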